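# Shut the tank's water supply in the bench valve box

### The job

The tank of the experiment is full: with your fingertips, push the blue cover of the valve box along its track all the way to the other end, without lifting it, so that the red lever with the yellow band is uncovered, then push that red lever fully shut, a quarter turn clockwise until it stops square across its pipe. Leave the black lever as it is and do not disturb the things standing around the box.

Things in the scene. Friction and masses are not known exactly. Their poses are not given: they have to be found in the camera images.
- valve_box: grey open-topped box fixed to the bench, 156 (x) by 342 (y) by 92 mm high. Origin: centre of its underside; x points away from the robot (yaw within 0.4 rad), y along its length, z up. Inside 124 by 310 mm; a ledge at 82 mm carries the cover, 5 mm lips up to 92 mm guide it. Two pipes (tops at 46 mm, brass valve bodies 52 mm above the bench) cross it along x, each with a lever valve.
- cover: loose blue plate, 143 (x) by 165 (y) by 6 mm, about 0.45 kg, on the box's ledge, axes as the box's. Origin: centre of its underside, 82 mm above the bench. It slides along the box's y (1.5 mm play in x); its centre can go from +83 to -83 mm, where the end lips stop it. It starts near the +y end, over the red lever; friction of a few N holds it where it is left.
- cover_rib (a point): centre of the upright white rib on top of the cover: 80 mm long along x, 12 mm thick along y, 26 mm tall, from 88 to 114 mm above the bench; its side faces are what to push against. It lies on the cover's centre.
- supply_valve (a joint): angle of the marked lever (red, yellow band), hidden under the cover at first. 0 = open, pointing along the pipe to the box's -x (to the robot); grows clockwise from above; 1.571 = shut against its stop, square across the pipe, pointing to the box's +y. Starts at 0 to 0.35. Stiff (about 0.15 N m), stays where it is left.
- supply_pivot (a point): the red lever's vertical turning axis, at the lever's mid-height 67 mm above the bench; fixed in the box at x +27, y +65 mm. A steel hub of 13 mm radius sits on it.
- supply_tip (a point): middle of the free end of the red lever, 75 mm from its turning axis. The lever is a straight bar 11 mm wide and 14 mm tall, from 60 to 74 mm above the bench.
- drain_valve (a joint): angle of the other valve's plain black lever, same size and same directions as the red one; it starts at 0 to 0.3 in the open part of the box, and the cover passes over it freely. Must be left as it is.
- drain_pivot (a point): the black lever's vertical turning axis, fixed in the box at x +27, y -85 mm, 67 mm above the bench.
- drain_tip (a point): middle of the free end of the black lever, 75 mm from its turning axis.
- dye_bottle: loose bystander: amber glass bottle with white cap, 48 mm across, 110 mm tall, close to the box's left (+y) end. Origin at its underside's centre.
- beaker: loose bystander: open clear glass beaker, 70 mm across, 90 mm tall, close to the box's right (-y) end. Origin at its underside's centre.
- wrench: loose bystander: steel wrench, 150 mm long, lying on the bench between the box and the robot. Origin at its middle, low down.
- sample_jar: loose bystander: clear jar with red lid, 60 mm across, 70 mm tall, standing to the left. Origin at its underside's centre.
- brass_weight: loose bystander: brass cylinder, 50 mm across, 45 mm tall, standing to the left. Origin at its underside's centre.
- mug: loose bystander: blue mug, 80 mm across, 90 mm tall, standing to the left. Origin at its underside's centre.
- spoon: loose bystander: steel spoon, 170 mm long, lying to the right. Origin at its middle, low down.
Mind the look-alikes: they are no part of the job. What is shaped like the cover but pink or turquoise is not meant.

How it is judged:
By the outcome, as a careful person would: the job done as asked, in the order asked, and still so for the second after the job is handed in, with the robot touching nothing.
It also fails if it takes over 51 s, if anything falls off the work surface, if the arm or the gripper's body presses on something with over 40 N, if the wrist force passes 120 N, or if a joint passes its speed limit or range.

### The arm

A 6-joint arm with a two-finger parallel gripper is mounted at the origin on the work surface. World frame = base frame: x ahead of the robot, y to its left, z up, the work surface at z = 0. Lengths are in m, angles in rad, forces in N, time in s.
With the tool pointing down it reaches from about 0.225 to 0.875 m from the base axis. Payload 3.4 kg.
Tool frame: the origin (TCP) lies on the centre line of the jaws, within the pads' length; the fingertips stand 22 mm ahead of it and the grasp point (between the pads) lies 3 mm ahead of it; x points along the fingers, y is the direction in which the jaws open and shut, and the axes are right-handed (so a half turn about x gives the same grasp; the last joint's range is limited). The gripper opens to 85 mm and grips with 20 to 120 N. Pads are 22 mm wide; open, the fingers measure 114 mm over their backs; the gripper's body (76 mm by 85 mm) begins 54 mm behind the grasp point. The pads swing forward as they close: fully open they stand 13 mm farther back than shut.
Start: joints at [1.134, 0.276, 1.505, -0, 1.361, -0.121], TCP at [0.179, 0.547, 0.253] pointing down, gripper open.
Joint ranges: [-2.89, 2.89], [-0.75, 2.08], [0.22, 2.7], [-1.18, 4.32], [0.11, 2.71], [-2.7, 2.7]. Speed limits (rad/s): [2.57, 2.57, 3.14, 3.14, 3.14, 3.14].

### API

Orientations are given as a unit quaternion [w, x, y, z].
In Python, from workcell import arm, camera, camera_params, sign_off gives the robot as it stands.
- The arm moves only by the tool carry_out, never from a script. Its argument "moves" is a list of rows, each a list of 3 entries, a list of its own where there are three numbers: the shift along the tool's x, y, z in m, then the turn about the tool's x in rad, then the opening in per cent of the stroke, from 0 (shut) to 100 (fully open). In form: [[[dx, dy, dz], roll, fingers], ...]. A call has 1 to 10 rows; each row is the pose to reach, as a shift and turn from the pose commanded when the call began, along the tool's axes at that moment; what a row does not reach only later rows make up. A row lasts 1/10 s, in which the tool goes at most 50 mm and 8.59 degrees, less where a joint would pass 70% of its speed; a pose out of reach is approached as far as the arm can. A call with a gripper value outside its range is refused whole. The fingers move at their own pace and stop on an object; the grip force is fixed at half the most. Time passes only in rows, so rows that repeat a pose let the fingers close. It gives the time, the measured TCP pose, the force and the opening at its end, in the units of the state.
- arm.state(): the state, without advancing time (a new reading comes with each control period).
- camera(name): name is "side" or "top" or "wrist"; returns the picture (420x560x3 uint8, blue, green, red); there is no depth.
- camera_params(name): a dict with "K" (3x3 intrinsics, pixels), "xyz" and "attitude" of the camera in the world. Camera axes: x right, y down, z forward; pixel columns grow to the right and rows downward; lengths in m; the calibration is good to about 2 mm. The wrist camera is an equidistant fisheye: a pixel r from the principal point sees the ray r / f radians off the axis. A picture is of the moment at which its call begins: read the wrist's pose just before it. camera_params takes no time and is no camera call; for the wrist camera it gives the pose at the moment of the call.
- sign_off(): hands the job in, once; it reports no verdict.
The state is a dict: "time": time; "joint_positions": joint angles; "qvel": joint speeds; "tau": joint torques, N m; "position": TCP position; "eef_rot": TCP orientation; "wrist_force": force on the tool from outside, world axes, zero at the start; "moment": the same for the moment, N m; "opening": opening from 0.0 (shut) to 1.0 (fully open).
Only numpy, scipy, OpenCV 4.12 (cv2) and the standard library are available. Lean on these libraries where they do the work, as an engineer would, in place of code of your own. Each camera call takes 0.05 s, during which the arm holds its last target. There are 200 camera calls.

## Working session

There is one attempt and no reset: what is moved stays moved. The work goes in short steps, Python scripts to look and compute and a tool call to move; the robot and the scene stay as the last step left them, time stands still between calls to the robot, and variables do not carry over. Pictures are saved under pics/ and viewed, about 8 in all and at most 12, crops included, and the job is handed in when it is done.

Besides the shell and the picture viewer there is one more tool, called after "Emit:" as name(argument=value, ...) on one line, values as JSON. carry_out: Moves the arm, as the interface text tells. Its arguments: {"type":"object","properties":{"moves":{"type":"array"}},"required":["moves"]}

```bash
mkdir -p pics; python3 - <<'E'
from workcell import arm,camera,camera_params
import cv2,numpy as np
print(arm.state())
for n in("top","side"):
    print(n,camera_params(n)); cv2.imwrite(f"pics/{n}0.png",camera(n))
a=cv2.imread("pics/top0.png");b=cv2.imread("pics/side0.png")
E
```

```text
{'time': 0.0, 'joint_positions': array([ 1.13397269e+00,  2.76596754e-01,  1.50612378e+00,  3.76831401e-06,
        1.36070745e+00, -1.20994507e-01]), 'qvel': array([ 1.56693295e-03,  9.58236183e-04, -6.51346051e-05, -1.35583073e-03,
       -1.78137009e-03,  4.03641030e-04]), 'tau': array([-2.07865764e-03, -4.16768754e+01, -2.45802927e+01, -4.58079194e-04,
        1.10911587e-02,  3.23379830e-06]), 'position': array([0.17839138, 0.54611588, 0.2524424 ]), 'eef_rot': array([ 0.69812829,  0.11057572,  0.69848808, -0.11182263]), 'wrist_force': array([ 0.15090711, -0.47129216,  0.26382103]), 'moment': array([-0.02883067, -0.02619016, -0.03735331]), 'opening': 1.0033052994561227}
top {'K': array([[453.5393568 ,   0.        , 281.29770527],
       [  0.        , 453.5393568 , 204.42690177],
       [  0.        ,   0.        ,   1.        ]]), 'xyz': array([3.14223474e-01, 1.00553490e-03, 1.37456992e+00]), 'attitude': array([-0.04073549,  0.71027811, -0.7023278 ,  0.02410995])}
side {'K': array([[473.87168253,   0.        , 282.05331401],
       [  0.        , 473.87168253, 203.58022984],
       [  0.        ,   0.        ,   1.        ]]), 'xyz': array([ 0.08198556, -0.68892303,  1.07068797]), 'attitude': array([-0.32881362,  0.91106241, -0.23629114,  0.07754605])}
```

View pics/top0.png

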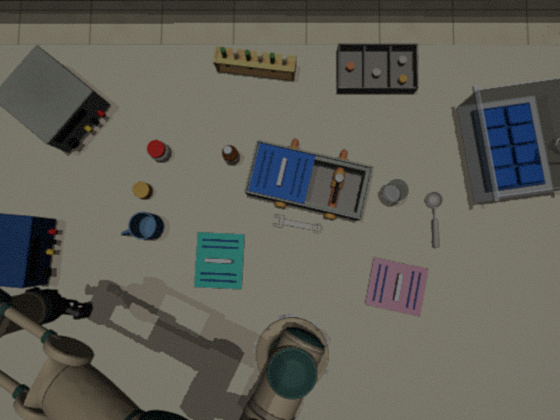

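View pics/side0.png

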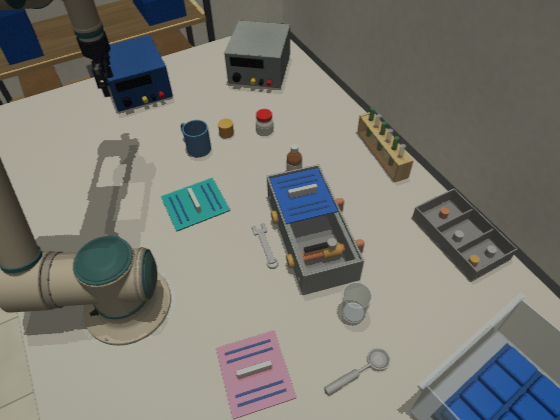

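The top view shows the cover at about (281,174) with its rib at (282,172), the open end and black lever at about (335,188), the bottle at (231,155) and the beaker at (391,193). The side view agrees. Next I'll measure the positions.

```bash
cat > h.py <<'E'
import numpy as np,cv2
from scipy.spatial.transform import Rotation as R
from workcell import arm,camera,camera_params
def rot(q): return R.from_quat(np.r_[q[1:],q[0]])
def cast(n,px,z,p=None):
    p=p or camera_params(n); px=np.atleast_2d(np.float64(px))
    d=np.c_[(px-p["K"][:2,2])/p["K"][0,0],np.ones(len(px))]
    if n=="wrist":
        u=d[:,:2]; r=np.linalg.norm(u,axis=1,keepdims=True)+1e-9
        d=np.c_[u/r*np.sin(r),np.cos(r)]
    d=rot(p["attitude"]).apply(d)
    return p["xyz"]+d*((z-p["xyz"][2])/d[:,2])[:,None]
def blob(m,win):
    k=np.zeros_like(m);x0,y0,x1,y1=win;k[y0:y1,x0:x1]=m[y0:y1,x0:x1]
    c=max(cv2.findContours(k,cv2.RETR_EXTERNAL,cv2.CHAIN_APPROX_NONE)[0],key=cv2.contourArea)
    return c
def rect(n,c,z,p=None):
    w=cast(n,c[:,0],z,p)[:,:2]
    return cv2.minAreaRect((w*1000).astype(np.float32))
E
python3 - <<'E'
from h import *
for n,win in(("top",(235,130,330,215)),("side",(260,160,345,225))):
    im=cv2.imread(f"pics/{n}0.png");hsv=cv2.cvtColor(im,cv2.COLOR_BGR2HSV)
    b=cv2.inRange(hsv,(105,120,50),(125,255,255)); c=blob(b,win); print(n,"cover",rect(n,c,.088))
    hull=np.zeros_like(b);cv2.drawContours(hull,[c],-1,255,-1);hull=cv2.erode(hull,np.ones((7,7)))
    w=cv2.inRange(hsv,(0,0,120),(180,90,255))&hull; c=blob(w,win);print(n,"rib",rect(n,c,.114),c[:,0].mean(0))
# box outer rim, top: grey area incl. cover
im=cv2.imread("pics/top0.png")
big=cv2.resize(im[120:240,200:430],None,fx=3.4,fy=3.4,interpolation=cv2.INTER_CUBIC)
cv2.imwrite("pics/c1.png",cv2.convertScaleAbs(big,alpha=1.6))
E
```

```text
top cover ((524.1720581054688, 31.814056396484375), (165.8321075439453, 142.65695190429688), 77.23815155029297)
top rib ((524.4857177734375, 33.37710952758789), (6.824008941650391, 75.7246322631836), 76.81702423095703) [280.98076923 171.        ]
side cover ((523.9674682617188, 29.270843505859375), (166.99244689941406, 143.11376953125), 77.31730651855469)
side rib ((523.615966796875, 30.14209747314453), (12.06460952758789, 79.87612915039062), 77.48097229003906) [302.48333333 187.7       ]
```

View pics/c1.png

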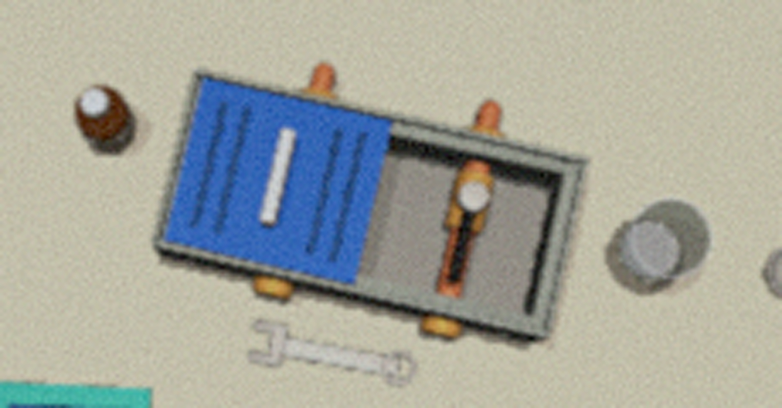

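The crop shows the rim corners at about (197,73), (588,158), (545,338) and (158,245), with the cover against the +y end. I'll work out the box frame and the tool axes from these.

```bash
cat >> h.py <<'E'
# box frame (mm->m): yaw and centre refined in box.npy = x,y,yaw
def B(x,y):
    b=np.load("box.npy");c,s=np.cos(b[2]),np.sin(b[2])
    return np.array([b[0]+c*x-s*y,b[1]+s*x+c*y])
def to(x,y,ztip,yaw_tool_y=None):
    """shift in tool axes to bring TCP over box point (x,y), shut tips at ztip; roll so tool y lies at angle"""
    s=arm.state();r=rot(s["eef_rot"]);d=np.r_[B(x,y),ztip+.022]-s["position"]
    M=r.as_matrix();ty=np.arctan2(M[1,1],M[0,1])
    print("shift tool mm",(1000*r.inv().apply(d)).round(1),"tool y yaw",round(ty,3),"xaxis",M[:,0].round(3))
def inbox():
    s=arm.state();b=np.load("box.npy");d=s["position"][:2]-b[:2];c,q=np.cos(b[2]),np.sin(b[2])
    f=s["wrist_force"]
    print("t",round(s["time"],2),"box xy mm",(1000*np.array([c*d[0]+q*d[1],-q*d[0]+c*d[1]])).round(1),"tip z",round(1000*s["position"][2]-22,1),
     "F box",np.round([c*f[0]+q*f[1],-q*f[0]+c*f[1],f[2]],1),"open",round(s["opening"],2))
E
python3 - <<'E'
from h import *
px=np.array([(197,73),(588,158),(545,338),(158,245)])/3.4+[200,120]
w=cast("top",px,.092);print(w.round(3),[np.linalg.norm(w[i]-w[i-1]).round(3) for i in range(4)])
c=w.mean(0)[:2];yaw=np.deg2rad(-12.7);u=np.array([-np.sin(yaw),np.cos(yaw)]);e=np.array([np.cos(yaw),np.sin(yaw)])
d=np.array([.524,.0308])-c;print("centre",c,"cover in box",d@e,d@u)
np.save("box.npy",[*(np.array([.524,.0308])-u*(d@u)),yaw])
print(np.load("box.npy"),"pivot",B(.027,.065))
to(0,d@u+.035,.20); print("target yaw of box y",np.pi/2+yaw)
E
```

```text
[[ 0.614  0.101  0.092]
 [ 0.543 -0.228  0.092]
 [ 0.392 -0.191  0.092]
 [ 0.466  0.132  0.092]] [np.float64(0.15), np.float64(0.337), np.float64(0.156), np.float64(0.332)]
centre [ 0.50380425 -0.04654277] cover in box 0.002698142862921132 0.07989050087009855
[ 0.50643638 -0.04713594 -0.22165682] pivot [0.54706581 0.01033795]
shift tool mm [  31.  -347.6  485.3] tool y yaw 1.255 xaxis [-0.001 -0.001 -1.   ]
target yaw of box y 1.3491395117916167
```

Emit:
carry_out(moves=[[[0.0, -0.348, 0.485], -0.094, 0], [[0.0, -0.348, 0.485], -0.094, 0], [[0.0, -0.348, 0.485], -0.094, 0], [[0.0, -0.348, 0.485], -0.094, 0], [[0.0, -0.348, 0.485], -0.094, 0], [[0.0, -0.348, 0.485], -0.094, 0], [[0.0, -0.348, 0.485], -0.094, 0], [[0.0, -0.348, 0.485], -0.094, 0], [[0.0, -0.348, 0.485], -0.094, 0], [[0.0, -0.348, 0.485], -0.094, 0]])

```text
time: 1.1
position: [0.4749, 0.1415, 0.2531]
eef_rot: [0.703, 0.078, 0.703, -0.078]
wrist_force: [1.1, 0.8, -0.5]
opening: 0.002
```

```bash
python3 - <<'E'
from h import *
inbox(); to(0,.116,.14)
E
```

```text
t 1.1 box xy mm [-72.3 177. ] tip z 231.1 F box [ 0.9  1.  -0.5] open 0.0
shift tool mm [ 91.1 -61.   72.3] tool y yaw 1.349 xaxis [-0.  0. -1.]
```

Emit:
carry_out(moves=[[[0.0, -0.061, 0.072], 0, 0], [[0.0, -0.061, 0.072], 0, 0], [[0.03, -0.061, 0.072], 0, 0], [[0.06, -0.061, 0.072], 0, 0], [[0.09, -0.061, 0.072], 0, 0], [[0.09, -0.061, 0.072], 0, 0]])

```text
time: 1.7
position: [0.5276, 0.0677, 0.1591]
eef_rot: [0.699, 0.078, 0.706, -0.079]
wrist_force: [-0.1, -0.2, 0.4]
opening: 0.002
```

```bash
python3 - <<'E'
from h import *
inbox()
p=camera_params("wrist");print(p);a=camera("wrist")
b=camera("side")
cv2.imwrite("pics/c2.png",np.hstack([a[:, 60:500],cv2.resize(b[100:300,220:400],(360,400))[:, :].copy() if 0 else cv2.resize(b[100:300,220:391],(359,420))]))
E
```

```text
t 1.7 box xy mm [ -4.6 116.7] tip z 137.1 F box [-0.  -0.2  0.4] open 0.0
{'K': array([[325.1922621 ,   0.        , 281.89516752],
       [  0.        , 325.1922621 , 206.64045058],
       [  0.        ,   0.        ,   1.        ]]), 'xyz': array([0.45293956, 0.08494464, 0.27962715]), 'attitude': array([0.11502027, 0.77280288, 0.61750002, 0.09077321])}
```

View pics/c2.png

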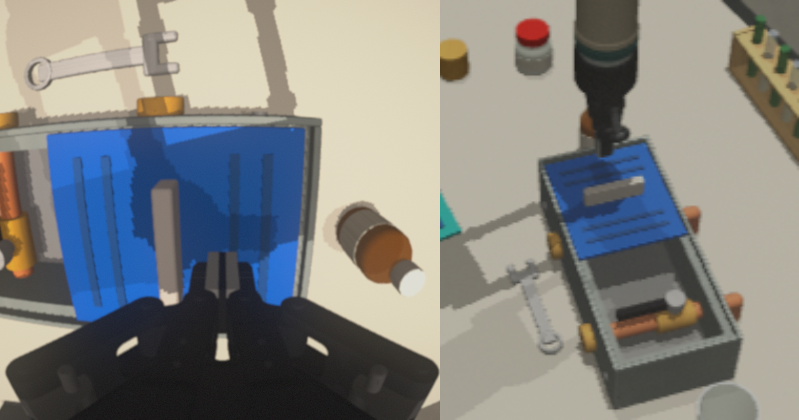

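The fingers stand on the +y side of the rib and clear of the bottle. I'll go down and start the push.

Emit:
carry_out(moves=[[[0.01, 0, 0.004], 0, 0], [[0.02, 0, 0.004], 0, 0], [[0.03, 0, 0.004], 0, 0], [[0.038, 0, 0.004], 0, 0], [[0.038, 0, 0.004], 0, 0]])

```text
time: 2.3
position: [0.5339, 0.0672, 0.1239]
eef_rot: [0.702, 0.078, 0.704, -0.078]
wrist_force: [-0.8, -0.4, 0.5]
opening: -0.002
```

```bash
python3 - <<'E'
from h import *
inbox()
E
```

```text
t 2.3 box xy mm [  1.6 117.6] tip z 101.9 F box [-0.6 -0.5  0.5] open -0.0
```

Emit:
carry_out(moves=[[[0.003, -0.01, 0], 0, 0], [[0.003, -0.02, 0], 0, 0], [[0.003, -0.03, 0], 0, 0], [[0.003, -0.04, 0], 0, 0], [[0.003, -0.05, 0], 0, 0], [[0.003, -0.06, 0], 0, 0], [[0.003, -0.07, 0], 0, 0], [[0.003, -0.08, 0], 0, 0], [[0.003, -0.09, 0], 0, 0], [[0.003, -0.1, 0], 0, 0]])

```text
time: 3.3
position: [0.5128, -0.0311, 0.1224]
eef_rot: [0.703, 0.078, 0.703, -0.078]
wrist_force: [1.2, 3.5, -0.8]
opening: 0.0
```

```bash
python3 - <<'E'
from h import *
inbox()
n="top";im=camera(n);cv2.imwrite("pics/top1.png",im)
E
```

```text
t 3.3 box xy mm [ 2.7 17. ] tip z 100.4 F box [ 0.4  3.7 -0.8] open 0.0
```

Contact holds at about 3.7 N, so the cover is sliding. I'll go on towards the stop.

Emit:
carry_out(moves=[[[0, -0.01, -0.002], 0, 0], [[0, -0.02, -0.002], 0, 0], [[0, -0.03, -0.002], 0, 0], [[0, -0.04, -0.002], 0, 0], [[0, -0.05, -0.002], 0, 0], [[0, -0.06, -0.002], 0, 0], [[0, -0.068, -0.002], 0, 0], [[0, -0.072, -0.002], 0, 0], [[0, -0.076, -0.002], 0, 0], [[0, -0.076, -0.002], 0, 0]])

```text
time: 4.35
position: [0.4941, -0.1048, 0.1224]
eef_rot: [0.703, 0.078, 0.703, -0.079]
wrist_force: [1.8, 1.8, -0.4]
opening: 0.002
```

```bash
python3 - <<'E'
from h import *
inbox()
E
```

```text
t 4.35 box xy mm [  0.6 -59. ] tip z 100.4 F box [ 1.4  2.1 -0.4] open 0.0
```

Emit:
carry_out(moves=[[[0, -0.003, 0], 0, 0], [[0, -0.006, 0], 0, 0], [[0, -0.009, 0], 0, 0], [[0, -0.012, 0], 0, 0], [[0, -0.012, 0], 0, 0]])

```text
time: 4.85
position: [0.4937, -0.106, 0.1226]
eef_rot: [0.703, 0.088, 0.701, -0.073]
wrist_force: [11.5, 31.5, 3.2]
opening: -0.003
```

```bash
python3 - <<'E'
from h import *
inbox()
E
```

```text
t 4.85 box xy mm [  0.5 -60.2] tip z 100.6 F box [ 4.3 33.3  3.2] open -0.0
```

The stop is reached: the force rose to 33 N and the motion ended. I'll back off, rise and look.

Emit:
carry_out(moves=[[[0, 0.015, 0], 0, 0], [[0, 0.03, 0], 0, 0], [[-0.04, 0.03, 0], 0, 0], [[-0.06, 0.06, 0], 0, 0], [[-0.06, 0.1, 0], 0, 0], [[-0.06, 0.1, 0], 0, 0]])

```text
time: 5.45
position: [0.5137, -0.0154, 0.1829]
eef_rot: [0.703, 0.077, 0.703, -0.077]
wrist_force: [-0.2, -0.7, -0.2]
opening: 0.003
```

```bash
python3 - <<'E'
from h import *
inbox()
print(camera_params("wrist"));a=camera("wrist");t=camera("top");cv2.imwrite("pics/wrist3.png",a);cv2.imwrite("pics/top3.png",t)
hsv=cv2.cvtColor(t,cv2.COLOR_BGR2HSV);b=cv2.inRange(hsv,(105,120,50),(125,255,255))
r=rect("top",blob(b,(270,130,380,230)),.088);print(r)
crop=t[130:230,240:340]
cv2.imwrite("pics/c3.png",np.hstack([a[:,60:440],cv2.convertScaleAbs(cv2.resize(crop,(420,420),interpolation=cv2.INTER_CUBIC),alpha=1.5)]))
E
```

```text
t 5.45 box xy mm [ 0.2 32.5] tip z 160.9 F box [ 0.  -0.7 -0.2] open 0.0
{'K': array([[325.1922621 ,   0.        , 281.89516752],
       [  0.        , 325.1922621 , 206.64045058],
       [  0.        ,   0.        ,   1.        ]]), 'xyz': array([0.43768892, 0.00144445, 0.30263154]), 'attitude': array([0.11800278, 0.77092354, 0.6186351 , 0.09509392])}
((482.0325927734375, -150.66114807128906), (112.0796127319336, 141.66758728027344), 77.51593017578125)
```

View pics/c3.png

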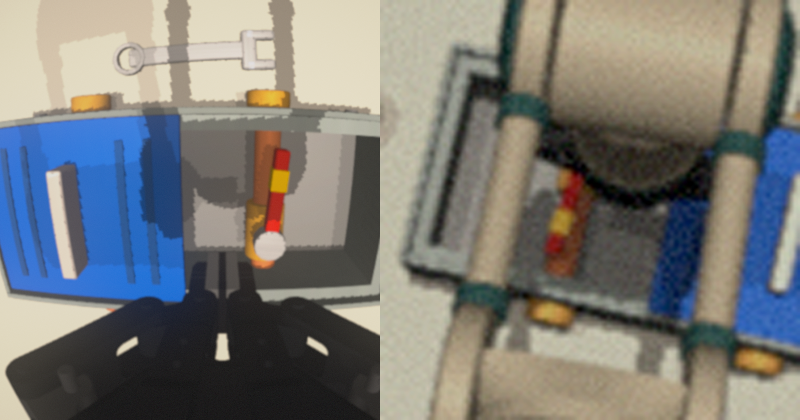

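The wrist view shows the red lever's tip at about (342,150) and its hub at (330,245), both full-frame, with the cover's edge at about column 242. I'll cast these into the box frame.

```bash
cat >> h.py <<'E'
def inb(w):
    b=np.load("box.npy");d=np.atleast_2d(w)[:,:2]-b[:2];return (R.from_euler('z',-b[2]).apply(np.c_[d,0*d[:,0]])[:,:2]*1000).round(1)
def red(p,im,hub=None):
    hsv=cv2.cvtColor(im,cv2.COLOR_BGR2HSV)
    m=cv2.inRange(hsv,(0,215,110),(5,255,255))|cv2.inRange(hsv,(175,215,110),(180,255,255))|cv2.inRange(hsv,(22,180,110),(32,255,255))
    m=cv2.morphologyEx(m,cv2.MORPH_CLOSE,np.ones((5,5)))
    c=blob(m,(240,100,440,300));x=inb(cast("wrist",c[:,0],.074,p));r=cv2.minAreaRect(x.astype(np.float32));print("red px",c[:,0].min(0),c[:,0].max(0),r);print(cv2.boxPoints(r).round(1).tolist())
E
python3 - <<'E'
from h import *
K=camera_params("wrist");im=cv2.imread("pics/wrist3.png")
red(K,im)
print("hub@80",inb(cast("wrist",(330,245),.08,K)),"cover edge",inb(cast("wrist",[(241,115),(243,250)],.088,K)),"wall end inner rim", inb(cast("wrist",[(60+380,135)],.092,K)))
E
```

```text
red px [330 170] [348 191] ((-26.680694580078125, 70.59577941894531), (12.689458847045898, 14.9802827835083), 85.40573120117188)
[[-34.70000076293945, 64.9000015258789], [-19.700000762939453, 63.70000076293945], [-18.700000762939453, 76.30000305175781], [-33.599998474121094, 77.5]]
hub@80 [[21.4 65.7]] cover edge [[-73.7   2.7]
 [ 21.9   1.3]] wall end inner rim [[-64.8 139.2]]
```

The yellow band's centre is at box (-27, 71), which puts the lever angle at about 0.1 rad. I'll lower the fingers on the lever's -y side.

Emit:
carry_out(moves=[[[0.03, 0.001, -0.027], 0, 0], [[0.05, 0.001, -0.027], 0, 0], [[0.065, 0.001, -0.027], 0, 0], [[0.08, 0.001, -0.027], 0, 0], [[0.09, 0.001, -0.027], 0, 0], [[0.096, 0.001, -0.027], 0, 0], [[0.096, 0.001, -0.027], 0, 0]])

```text
time: 6.25
position: [0.4869, -0.0119, 0.0855]
eef_rot: [0.702, 0.078, 0.703, -0.079]
wrist_force: [0.0, -0.4, 0.5]
opening: 0.003
```

```bash
python3 - <<'E'
from h import *
inbox()
E
```

```text
t 6.25 box xy mm [-26.8  30.1] tip z 63.5 F box [ 0.1 -0.4  0.5] open 0.0
```

Emit:
carry_out(moves=[[[0, 0.008, 0], 0, 0], [[0, 0.016, 0], 0, 0], [[0, 0.024, -0.001], 0, 0], [[0, 0.032, -0.001], 0, 0], [[0, 0.04, -0.001], 0, 0], [[0, 0.048, 0.001], 0, 0], [[0, 0.054, 0.003], 0, 0], [[0, 0.06, 0.006], 0, 0], [[0, 0.06, 0.006], 0, 0]])

```text
time: 7.15
position: [0.5068, 0.0469, 0.0861]
eef_rot: [0.703, 0.079, 0.703, -0.078]
wrist_force: [-0.9, -1.1, 1.1]
opening: -0.002
```

```bash
python3 - <<'E'
from h import *
inbox()
K=camera_params("wrist");a=camera("wrist");cv2.imwrite("pics/wrist4.png",a)
red(K,a)
E
```

```text
t 7.15 box xy mm [-20.3  91.8] tip z 64.1 F box [-0.6 -1.3  1.1] open -0.0
red px [315 280] [332 299] ((-14.715988159179688, 110.21665954589844), (12.12507438659668, 4.968914031982422), 43.83085250854492)
[[-20.799999237060547, 107.80000305175781], [-17.399999618530273, 104.19999694824219], [-8.600000381469727, 112.5999984741211], [-12.100000381469727, 116.19999694824219]]
```

View pics/wrist4.png

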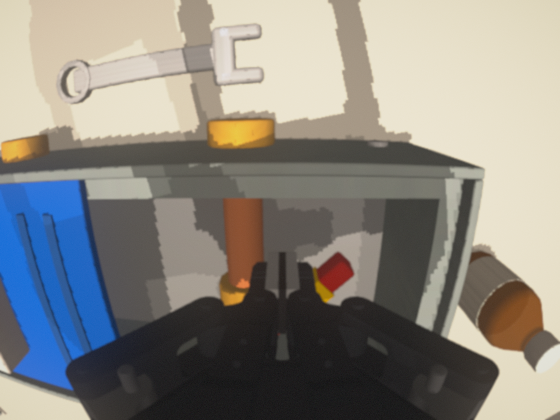

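The lever is at about 0.85 rad, with its red tip at (335,272), and the bottle is clear. I'll go on round the arc.

Emit:
carry_out(moves=[[[0, 0.005, 0.003], 0, 0], [[0, 0.01, 0.006], 0, 0], [[0, 0.014, 0.009], 0, 0], [[0, 0.018, 0.014], 0, 0], [[0, 0.02, 0.019], 0, 0], [[0, 0.021, 0.024], 0, 0], [[0, 0.021, 0.027], 0, 0], [[0, 0.021, 0.027], 0, 0]])

```text
time: 8.0
position: [0.5382, 0.0611, 0.0862]
eef_rot: [0.703, 0.079, 0.703, -0.078]
wrist_force: [-2.7, 1.5, -0.7]
opening: -0.004
```

```bash
python3 - <<'E'
from h import *
inbox()
E
```

```text
t 8.0 box xy mm [  7.2 112.6] tip z 64.2 F box [-2.9  0.8 -0.7] open -0.0
```

Next I'll press on +x until the stop gives a clear force.

Emit:
carry_out(moves=[[[0, 0, 0.003], 0, 0], [[0, 0, 0.006], 0, 0], [[0, 0, 0.009], 0, 0], [[0, 0, 0.011], 0, 0], [[0, 0, 0.011], 0, 0]])

```text
time: 8.5
position: [0.5425, 0.0598, 0.0861]
eef_rot: [0.698, 0.079, 0.707, -0.078]
wrist_force: [-12.9, 7.3, 8.2]
opening: -0.002
```

```bash
python3 - <<'E'
from h import *
inbox()
E
```

```text
t 8.5 box xy mm [ 11.6 112.2] tip z 64.1 F box [-14.2   4.3   8.2] open -0.0
```

At x = 11.6 mm the force is 14 N, about four times what the valve's stiffness needs, so the lever is on its stop. I'll back off, rise and check.

Emit:
carry_out(moves=[[[0, 0, 0], 0, 0], [[0, 0, -0.01], 0, 0], [[0, -0.01, -0.02], 0, 0], [[-0.04, -0.01, -0.02], 0, 0], [[-0.08, -0.01, -0.02], 0, 0], [[-0.12, -0.01, -0.06], 0, 0], [[-0.14, -0.01, -0.11], 0, 0], [[-0.14, -0.01, -0.15], 0, 0], [[-0.14, -0.01, -0.15], 0, 0]])

```text
time: 9.4
position: [0.3944, 0.0811, 0.2273]
eef_rot: [0.703, 0.078, 0.703, -0.078]
wrist_force: [0.2, -0.2, 0.5]
opening: -0.003
```

```bash
python3 - <<'E'
from h import *
inbox()
K=camera_params("wrist");a=camera("wrist");t=camera("top");s=camera("side");cv2.imwrite("pics/top5.png",t);cv2.imwrite("pics/side5.png",s)
f=lambda im,x,y,w,h:cv2.convertScaleAbs(cv2.resize(im[y:y+h,x:x+w],(400,400),interpolation=cv2.INTER_CUBIC),alpha=1.4)
cv2.imwrite("pics/c5.png",np.hstack([f(t,215,110,200,200)[:, :],f(s,240,140,150,150)]))
E
```

```text
t 9.4 box xy mm [-137.5  100.5] tip z 205.3 F box [ 0.3 -0.2  0.5] open -0.0
```

View pics/c5.png

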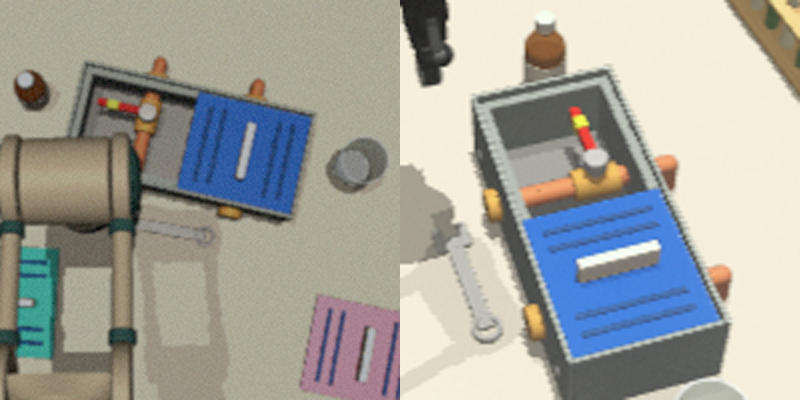

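The lever lies along the box's length, with its top-crop ends at about (100,102) and (140,110). The cover is at the far end, and the bottle, beaker and wrench look untouched. One numeric check follows.

```bash
python3 - <<'E'
from h import *
for n,cw,lw in(("top",(300,140,380,225),(258,150,286,172)),("side",(280,205,380,285),(295,170,320,202))):
    a={}
    for k in("0","5"):
        im=cv2.imread(f"pics/{n}{k}.png");hsv=cv2.cvtColor(im,cv2.COLOR_BGR2HSV)
        if k=="5":
            b=cv2.inRange(hsv,(105,120,50),(125,255,255));r=rect(n,blob(b,cw),.088)
            print(n,"cover box xy",inb(np.array([r[0]])/1000),r)
            m=cv2.inRange(hsv,(0,190,80),(5,255,255))|cv2.inRange(hsv,(174,170,80),(180,255,255))|cv2.inRange(hsv,(22,170,90),(33,255,255))
            m=cv2.morphologyEx(m,cv2.MORPH_CLOSE,np.ones((3,3)));c=blob(m,lw);x=inb(cast(n,c[:,0],.074)).astype(np.float32)
            v=cv2.fitLine(x,cv2.DIST_L2,0,.01,.01).ravel();v=v*np.sign(v[1]);print("lever mid",x.mean(0),"x",x.min(0),x.max(0),"angle",np.arctan2(v[1],-v[0]))
# bystanders: change between first and last pictures away from the arm
for n in("top","side"):
    d=cv2.absdiff(cv2.imread(f"pics/{n}0.png"),cv2.imread(f"pics/{n}5.png")).max(2)
    for k,w in(("bottle",(218,140,242,168) if n=="top" else (283,143,305,172)),("beaker",(376,175,410,208) if n=="top" else (338,283,374,325))):
        print(n,k,np.mean(d[w[1]:w[3],w[0]:w[2]]>50).round(3))
E
```

```text
top cover box xy [[ -1.4 -79.5]] ((487.6304931640625, -124.39205169677734), (165.67039489746094, 142.09361267089844), 77.51593017578125)
lever mid [25.311764 97.641174] x [22.1 86.2] [ 28.5 108.1] angle 1.5881432
side cover box xy [[ -0.4 -81.2]] ((488.22821044921875, -126.2762451171875), (161.875244140625, 141.6255645751953), 77.35987854003906)
lever mid [26.554546 93.7909  ] x [24.  84.2] [ 28.2 102.5] angle 1.6415572
top bottle 0.0
top beaker 0.0
side bottle 0.003
side beaker 0.0
```

```bash
python3 -c "
from workcell import sign_off
print(sign_off())"
```

```text
the job is handed in; nothing more can be done
None
```

The blue cover is slid to the other end of its track and the red lever is shut. I handed the job in at about 9.5 s with the arm clear of everything.

- **Cover:** I pushed it by its rib with the closed fingertips, without lifting it. Sliding took about 2–4 N, then the push rose to 33 N at the end stop.
- **Red lever:** I pushed it round from about 0.1 rad until the push reached 14 N at its stop, about four times what turning it needs.
- **Cover position check:** The last views put the cover's centre at box y -79.5 mm (top) and -81.2 mm (side), against -83 mm nominal. I put the 2–3 mm difference down to error in my estimate of the box's position, because the motion stopped sharply.
- **Lever angle check:** The lever read 1.59 rad (top) and 1.64 rad (side), against 1.571 nominal. The side reading disagrees by 0.07 rad, which I take as coarse pixel noise.
- **Things around the box:** The bottle and beaker did not change between the first and last pictures, and the wrench looked unmoved. I did not measure the black lever afterwards, as it is now under the cover; the fingers never went near it. I did not check the mug, jar, weight or spoon individually; the arm's path stayed above them.

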